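# Put the corner piece away in the pop-out drawer

## Robot

A 6-joint arm with a two-finger parallel gripper is mounted at the origin on the work surface. World frame = base frame: x ahead of the robot, y to its left, z up, the work surface at z = 0. Lengths are in m, angles in rad, forces in N, time in s.
With the tool pointing down it reaches from about 0.3 to 0.775 m from the base axis. Payload 14.6 kg.
Tool frame: the origin (TCP) lies on the centre line of the jaws, within the pads' length; the fingertips stand 19 mm ahead of it and the grasp point (between the pads) is the TCP; z points along the fingers, x is the direction in which the jaws open and shut, and the axes are right-handed (so a half turn about z gives the same grasp; the last joint's range is limited). The gripper opens to 94 mm and grips with 3 to 60 N. Pads are 16 mm wide; open, the fingers measure 119 mm over their backs; the gripper's body (75 mm by 177 mm) begins 78 mm behind the grasp point.
Start: joints at [-1.196, 0.3, 1.521, -0, 1.321, -0.067], TCP at [0.235, -0.497, 0.224] pointing down, gripper open.
Joint ranges: [-3.03, 3.03], [-0.79, 2.21], [0.23, 2.52], [-1.04, 4.18], [0, 3.07], [-2.55, 2.55]. Speed limits (rad/s): [2.22, 2.22, 2.57, 3.14, 3.14, 3.14].

## Interface

Orientations are given as [roll, pitch, yaw] about the fixed x, y, z axes, in that order (R = Rz(yaw) Ry(pitch) Rx(roll)).
In Python, from station import ctrl, imaging gives the robot as it stands.
- The arm moves only by the shell command python3 -m handwheel 'ROWS' [OPENING] [FORCE]. ROWS is JSON, a list that holds one entry, the list of rows, each a list of 4 numbers: the shift along the tool's x, y, z in m, then the turn about the tool's z in rad. A call has 1 to 10 rows; each row shifts and turns the pose as measured when the row begins, along the tool's axes as they then stand; what a row does not reach is not made up. A row lasts 1/10 s, in which the tool goes at most 50 mm and 8.59 degrees, less where a joint would pass 70% of its speed; a pose out of reach is approached as far as the arm can. A call is refused whole if a number of a shift passes 0.05 or a number of a turn 0.15, either way. A call with a gripper value outside its range is refused whole. OPENING is the finger opening in m, from 0 to 0.094, set as the call begins (- or left out, the last holds). The fingers move at their own pace and stop on an object; FORCE is the grip in N (left out, the last holds). Time passes only in rows, so rows that do not move let the fingers close. It gives the time, the measured TCP pose, the force and the opening at its end, in the units of the state.
- ctrl.get_obs(): the state, without advancing time (a new reading comes with each control period).
- imaging.camera(name): name is "side" or "top" or "wrist"; returns the picture (384x512x3 uint8, red, green, blue); there is no depth.
- imaging.camera_model(name): a dict with "camera_matrix" (3x3 intrinsics, pixels), "k1" (the pictures are not rectified: a ray, as slopes to the right and down, at radius r is drawn at 1 + k1 r^2 times it, then the intrinsics apply), "position" and "attitude" of the camera in the world. Camera axes: x right, y up, looking along -z (the intrinsics and any distortion apply to the point x, -y, -z); pixel columns grow to the right and rows downward; lengths in m; the calibration is good to about 2 mm. A picture is of the moment at which its call begins: read the wrist's pose just before it. camera_model takes no time and is no camera call; for the wrist camera it gives the pose at the moment of the call.
- ctrl.hand_in(): hands the job in, once; it reports no verdict.
The state is a dict: "time_s": time; "qpos": joint angles; "joint_vel": joint speeds; "tau": joint torques, N m; "ee_pos": TCP position; "eef_rot": TCP orientation; "force": force on the tool from outside, world axes, zero at the start; "moment": the same for the moment, N m; "grip_width": finger opening in m.
Only numpy, scipy, OpenCV 4.12 (cv2) and the standard library are available. Lean on these libraries where they do the work, as an engineer would, in place of code of your own. Each camera call takes 0.05 s, during which the arm holds its last target. There are 200 camera calls.

## Task

Put the loose corner piece of the jigsaw, the one with two straight sides, away in the wide drawer of the sorting chest: press the drawer's front in so that it pops out, lay the piece flat in the tray without dropping it, and press the drawer in again until it stays shut, flush. The drawers have touch latches: press slowly and gently, only until you feel it bottom out, without straining it against its stop. Leave the narrow drawer shut and everything else where it is.

Things in the scene. Friction and masses are not known exactly. Their poses are not given: they have to be found in the camera images.
- sorter: Low plywood chest with two white handle-less fronts, fixed to the table: 344 mm wide (y), 225 deep (x), 78 high. Origin on the table under the middle of its front face; x inward, square to the front; y left along the front. The fronts lie flush between its sides. Its lid board begins 32 mm behind the face: front edges and a slot show from above. Wide front: middle at y = +63 mm; narrow: -103 mm.
- wide_drawer (a joint): How far the wide drawer stands out (m): 0 latched, flush (start); 0.070 popped out; below 0 pressed in past flush. Touch latch: pressing past flush takes 5 to 6 N all along; it lets go without a sign 4 to 12.5 mm past flush (differs from start to start), and 1 to 2 mm deeper it meets a firm stop, where the force climbs. Let go then, and its spring drives it out to 70 mm in under a second.
- wide_drawer_front: White front of the wide drawer, 190 mm wide, 16 thick, 12 to 76 mm above the table, moves with the drawer; axes as the chest, origin on the table under the middle of its outer face. To shut it: the spring takes 2.5 N at 70 mm out, 6 N at the end, plus 2 N per 100 mm/s. It latches just before the firm stop, 5 to 14 mm past flush; let go there, it comes back to flush and stays.
- wide_drawer_front_mid (a point): Middle of the outer face of the wide front, 45 mm above the table; moves with the drawer. The place to press, slowly, along the chest's +x: about 8 to 9 N tells the stop, over 12 N is straining it. If let go before it latches, the drawer springs out again.
- wide_drawer_tray (a point): Centre of the floor of the wide drawer's tray, 48 mm behind the front's outer face, 18 mm above the table; axes as the chest, moves with the drawer. Inside, the tray is 64 mm long (x) and 166 wide (y); side and back walls rise 26 mm above its floor, the front 58 mm. Popped out, all of the tray is open from above, 22 mm clear of the lid board.
- narrow_drawer (a joint): The same for the narrow drawer at the right. Leave it shut (0).
- corner_piece: Corner piece of a chunky plywood jigsaw with a dark blue-grey print on top: 40 mm square, 10 mm thick, 30 g. Origin under the middle of the square. Its -x and -y sides are straight; a round tab stands 10 mm out of its +x side (11.6 mm wide); its +y side has a socket 11 mm wide and 7 mm deep in the middle. Best gripped across its y sides, 40 mm apart.
- edge_piece: Edge piece of the same jigsaw, same size and print: one straight side, two tabs, one socket. Leave it.
- inner_piece: Inner piece of the same jigsaw, same size and print: no straight side, two tabs, two sockets. Leave it.
- mug: White mug, 82 mm across, 92 mm high. Leave it.
- glasses_case: Black glasses case, 160 x 60 x 34 mm. Leave it.
- tin: Round aluminium tin on the rear of the chest, 75 mm across, 46 mm high. Leave it.
- dish: Small blue dish, 100 mm across, 32 mm high. Leave it.
Things that resemble listed ones, but are neither listed nor needed, are in the scene too. Leave any red look-alike of the corner_piece alone.

How it is judged:
By the outcome, as a careful person would: the job done as asked, in the order asked, and still so for the second after the job is handed in, with the robot touching nothing.
It also fails if it takes over 64 s, if anything falls off the work surface, if the arm or the gripper's body presses on something with over 40 N, if the wrist force passes 120 N, or if a joint passes its speed limit or range.

## Working session

There is one attempt and no reset: what is moved stays moved. The work goes in short steps, Python scripts to look and compute and a shell command to move; the robot and the scene stay as the last step left them, time stands still between calls to the robot, and variables do not carry over. Pictures are saved under pics/ and viewed, about 8 in all and at most 12, crops included, and the job is handed in when it is done.

```bash
ls; mkdir -p pics
cat > h.py <<'E'
import numpy as np, cv2
from station import ctrl, imaging
def snap(name,fn,crop=None,scale=1):
    m=imaging.camera_model(name); im=imaging.camera(name)[:,:,::-1].copy()
    np.save('pics/'+fn+'.npy',im)
    if crop: x0,y0,x1,y1=crop; im=im[y0:y1,x0:x1]
    im=cv2.resize(im,None,fx=scale,fy=scale,interpolation=cv2.INTER_CUBIC)
    cv2.imwrite('pics/'+fn+'.png',im); return m
def Rm(m):
    from scipy.spatial.transform import Rotation as R
    a=np.array(m['attitude'],float)
    return a if a.shape==(3,3) else (R.from_euler('xyz',a).as_matrix() if a.size==3 else R.from_quat(a).as_matrix())
def w(m,uv,z):
    K=np.array(m['camera_matrix']);k=m['k1']
    out=[]
    for (u,v) in uv:
        d=np.linalg.inv(K)@[u,v,1]; d=d[:2]; s=d.copy()
        for _ in range(20): s=d/(1+k*(s@s))
        r=Rm(m)@np.array([s[0],-s[1],-1]); p=np.array(m['position']); out.append(p+r*(z-p[2])/r[2])
    return np.array(out)
def px(m,P):
    c=Rm(m).T@(np.array(P)-m['position']); s=np.array([c[0],-c[1]])/-c[2]
    s=s*(1+m['k1']*(s@s)); return (np.array(m['camera_matrix'])@[*s,1])[:2]
E
python3 - <<'E'
from h import *
m=snap('top','top0',None,1.56); print(m)
m=snap('side','side0',None,1.56); print(m)
print(ctrl.get_obs())
E
```

```text
pics
{'camera_matrix': array([[386.69247321,   0.        , 255.58635147],
       [  0.        , 386.69247321, 191.91176153],
       [  0.        ,   0.        ,   1.        ]]), 'k1': -0.024575931532309078, 'position': array([ 0.32274802, -0.01490849,  1.12217498]), 'attitude': array([ 0.17777564, -0.00875163, -1.54194376])}
{'camera_matrix': array([[392.84013275,   0.        , 257.68045378],
       [  0.        , 392.84013275, 193.34136225],
       [  0.        ,   0.        ,   1.        ]]), 'k1': -0.1025053422568525, 'position': array([0.32184178, 0.61519349, 0.90194433]), 'attitude': array([ 0.67791876, -0.01603334, -2.82264045])}
{'time_s': 0.1, 'qpos': array([-1.19561898e+00,  3.00403422e-01,  1.52148625e+00, -3.54909401e-06,
        1.32071508e+00, -6.66146811e-02]), 'joint_vel': array([-0.00145842, -0.00079692, -0.00221977,  0.00086512, -0.00115039,
       -0.00030883]), 'tau': array([ 2.58286382e-03, -5.32644331e+01, -3.53281045e+01,  7.10105198e-02,
        2.34826683e-02, -8.96030429e-05]), 'ee_pos': array([ 0.23507126, -0.49700473,  0.22396356]), 'eef_rot': array([-3.14152871e+00,  1.01008024e-03, -1.12900339e+00]), 'force': array([ 0.23970079, -0.41998305, -0.70632163]), 'moment': array([-0.02624893, -0.00617744,  0.03325752]), 'grip_width': 0.09394385180279752}
```

View pics/top0.png

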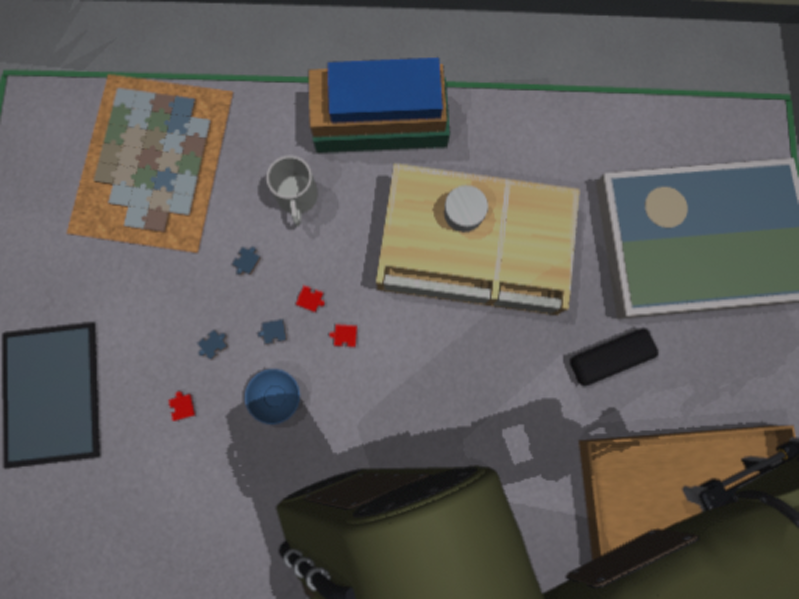

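The top view shows blue pieces at about (246,260), (212,344) and (272,331). The chest front runs from (378,285) to (568,308). Next I'll enlarge both areas.

Run:
```python
from h import *
im=np.load('pics/top0.npy')
a=cv2.resize(im[152:232,125:192],None,fx=6,fy=6,interpolation=cv2.INTER_CUBIC)
b=cv2.resize(im[150:205,235:375],None,fx=2.8,fy=2.8,interpolation=cv2.INTER_CUBIC)
c=np.zeros((480,800,3),np.uint8); c[:480,:402]=a; c[:154,405:797]=b
s=np.load('pics/side0.npy'); s=cv2.resize(s,(395,296)); c[170:466,405:800]=s
cv2.imwrite('pics/c1.png',cv2.convertScaleAbs(c,alpha=1.4))
```

```text
(no output)
```

View pics/c1.png

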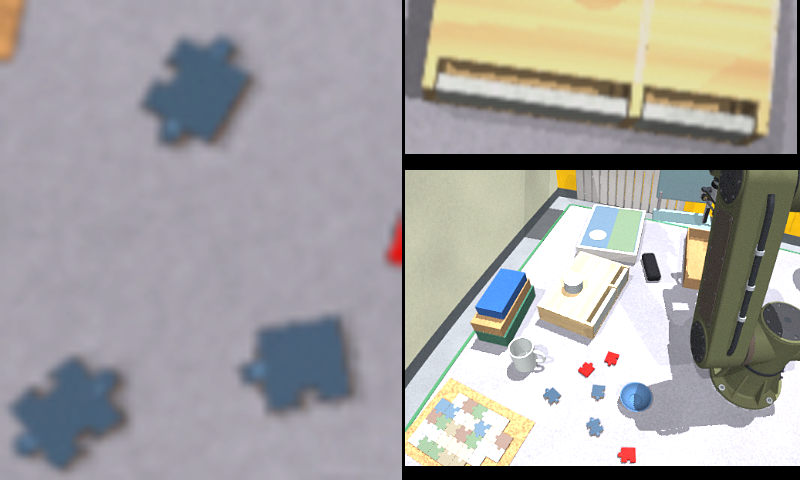

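Run:
```python
from h import *
m=imaging.camera_model('top')
f=lambda L,x0,y0,s,ox=0:[((u-ox+.5)/s-.5+x0,(v+.5)/s-.5+y0) for u,v in L]
P=w(m,f([(258,325),(341,318),(351,398),(266,411),(247,372),(302,362)],125,152,6),.010); print(P.round(4)); c=P[:4].mean(0);print('c',c, 'tab dir',np.degrees(np.arctan2(*(P[[0,3]].mean(0)-P[[1,2]].mean(0))[[1,0]])))
Q=w(m,f([(424,96),(768,138)],235,150,2.8,405),.078);print(Q.round(4),np.linalg.norm(Q[0]-Q[1]),np.degrees(np.arctan2(*(Q[0]-Q[1])[[1,0]])))
Q=w(m,f([(436,95),(628,117),(645,119),(754,134)],235,150,2.8,405),.076);print(Q.round(4),np.linalg.norm(Q[0]-Q[1]),np.degrees(np.arctan2(*(Q[0]-Q[1])[[1,0]])))
```

```text
[[0.4742 0.2352 0.01  ]
 [0.4789 0.1953 0.01  ]
 [0.4402 0.188  0.01  ]
 [0.4327 0.2285 0.01  ]
 [0.4512 0.2389 0.01  ]
 [0.4569 0.2127 0.01  ]]
c [0.45650475 0.2117466  0.01      ] tab dir 98.59498668654057
[[ 0.5316  0.0209  0.078 ]
 [ 0.5    -0.3178  0.078 ]] 0.34009857428721363 84.66433947601152
[[ 0.5334  0.0092  0.076 ]
 [ 0.5171 -0.1803  0.076 ]
 [ 0.5156 -0.1971  0.076 ]
 [ 0.5039 -0.3046  0.076 ]] 0.1901900227614395 85.09265582187464
```

The corner piece is the lower-right one in the crop: its straight sides are at the top and right, its tab points left and its socket is at the bottom. Next I'll turn the tool square to the chest and close the fingers, then travel to the front.

```bash
cat >> h.py <<'E'
def to(x,y,z,yawdeg):
    o=ctrl.get_obs(); p=np.array(o['ee_pos']); yaw=o['eef_rot'][2]
    dy=(np.radians(yawdeg)-yaw+np.pi)%(2*np.pi)-np.pi
    y2=yaw+dy; d=np.array([x,y,z])-p
    print('turn %.3f then shift %.4f %.4f %.4f'%(-dy,d[0]*np.cos(y2)+d[1]*np.sin(y2),d[0]*np.sin(y2)-d[1]*np.cos(y2),-d[2]),
      'now',p.round(4),'yaw %.2f'%np.degrees(yaw),'F',np.round(o['force'],1),'g %.4f t %.1f q6 %.2f'%(o['grip_width'],o['time_s'],o['qpos'][5]))
E
python3 -m handwheel '[[[0,0,0,0.13],[0,0,0,0.13],[0,0,0,0.13],[0,0,0,0.14],[-0.0436,-0.019,0,0],[-0.0436,-0.019,0,0],[-0.0436,-0.019,0,0],[-0.0436,-0.019,0,0],[-0.0436,-0.019,0,0],[-0.0436,-0.019,0,0]]]' 0
python3 -c "
from h import *
to(.463,-.08,.2,-95.1)"
```

```text
time_s: 1.1
ee_pos: [0.3781, -0.2434, 0.2209]
eef_rot: [3.137, 0.006, -1.69]
force: [0.9, -0.4, 0.3]
grip_width: 0.0174
turn -0.030 then shift -0.1703 -0.0700 0.0209 now [ 0.3781 -0.2434  0.2209] yaw -96.84 F [ 0.9 -0.4  0.3] g 0.0174 t 1.1 q6 1.03
```

```bash
python3 -m handwheel '[[[-0.043,-0.0175,0.005,-0.03],[-0.043,-0.0175,0.005,0],[-0.043,-0.0175,0.005,0],[-0.042,-0.0175,0.005,0],[0,0,0,0],[0,0,0,0]]]' 0
python3 - <<'E'
from h import *
to(.463,-.08,.2,-95.1)
m=snap('wrist','w1',None,1.5)
print(m['position'],m['attitude'])
E
```

```text
time_s: 1.7
ee_pos: [0.4674, -0.0674, 0.2003]
eef_rot: [3.136, 0.007, -1.652]
force: [0.0, -0.5, -0.5]
grip_width: 0.0009
turn 0.007 then shift 0.0129 0.0032 0.0003 now [ 0.4674 -0.0674  0.2003] yaw -94.67 F [ 0.  -0.5 -0.5] g 0.0009 t 1.7 q6 1.43
[ 0.53804763 -0.07447297  0.35915374] [-0.25469632  0.00828827 -1.65298167]
```

View pics/w1.png

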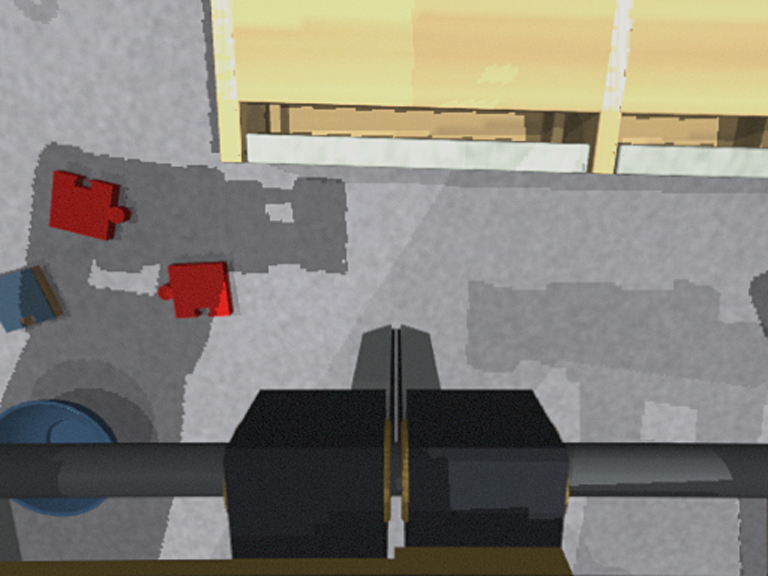

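The wrist view shows the wide front's outer top edge from (247,162) to (588,172). The closed fingertips are at about (397,328).

Run:
```python
from h import *
m=imaging.camera_model('wrist')
Q=w(m,[(247/1.5,162/1.5),(588/1.5,172/1.5)],.076);print(Q.round(4),np.linalg.norm(Q[0]-Q[1]),np.degrees(np.arctan2(*(Q[0]-Q[1])[[1,0]])))
c=Q.mean(0);a=np.arctan2(*(Q[0]-Q[1])[[1,0]])-np.pi/2
print(c); X=np.array([np.cos(a),np.sin(a)]); g=c[:2]-.04*X; print(g)
to(*g,.055,np.degrees(a)-90)
```

```text
[[ 0.5407  0.0101  0.076 ]
 [ 0.5196 -0.1783  0.076 ]] 0.18950730582572423 83.59701868456797
[ 0.53015231 -0.0840889   0.076     ]
[ 0.49040183 -0.07962807]
turn 0.029 then shift 0.0092 -0.0243 0.1453 now [ 0.4672 -0.0678  0.2003] yaw -94.72 F [ 0.7 -0.1  0.5] g 0.0002 t 1.8 q6 1.43
```

```bash
python3 -m handwheel '[[[0.005,0,0.036,0.014],[0.0045,0,0.036,0],[0,-0.008,0.036,0],[0,-0.008,0.036,0],[0,-0.008,0.001,0],[0,0,0,0],[0,0,0,0]]]' 0
python3 -c "
from h import *
to(.490,-.0805,.055,-95.5)"
```

```text
time_s: 2.45
ee_pos: [0.4902, -0.087, 0.055]
eef_rot: [-3.141, 0.005, -1.678]
force: [-0.2, -0.3, 0.7]
grip_width: 0.0008
turn -0.011 then shift -0.0065 0.0008 0.0000 now [ 0.4902 -0.087   0.055 ] yaw -96.15 F [-0.2 -0.3  0.7] g 0.0008 t 2.5 q6 1.42
```

```bash
python3 -m handwheel '[[[-0.006,-0.004,0,-0.011],[0,-0.004,0,0],[0,-0.004,0,0],[0,-0.004,0,0],[0,-0.002,0,0],[0,-0.002,0,0],[0,-0.001,0,0],[0,-0.001,0,0],[0,-0.001,0,0],[0,0,0,0]]]'
python3 -m handwheel '[[[0,-0.002,0,0],[0,-0.001,0,0],[0,-0.001,0,0],[0,-0.001,0,0]]]'
```

```text
time_s: 3.45
ee_pos: [0.5173, -0.0835, 0.06]
eef_rot: [-3.134, 0.004, -1.666]
force: [-0.3, -0.4, 1.0]
grip_width: 0.0006
time_s: 3.85
ee_pos: [0.5221, -0.0839, 0.06]
eef_rot: [-3.135, 0.004, -1.666]
force: [-6.0, 0.2, 4.7]
grip_width: 0.0006
```

```bash
for i in 1 ; do python3 -m handwheel '[[[0,-0.001,0,0],[0,-0.001,0,0]]]'|sed -n '2p;4p'; done
python3 -m handwheel '[[[0,-0.001,0,0],[0,-0.001,0,0]]]'|sed -n '2p;4p'
```

```text
ee_pos: [0.5233, -0.0841, 0.06]
force: [-5.0, 0.3, 4.4]
ee_pos: [0.5245, -0.0842, 0.06]
force: [-5.1, -0.1, 3.9]
```

```bash
python3 -m handwheel '[[[0,-0.001,0,0],[0,-0.001,0,0],[0,-0.001,0,0]]]'|sed -n '2p;4p'
python3 -m handwheel '[[[0,-0.001,0,0],[0,-0.001,0,0]]]'|sed -n '2p;4p'
```

```text
ee_pos: [0.5262, -0.0844, 0.0601]
force: [-5.9, 0.3, 4.3]
ee_pos: [0.5274, -0.0845, 0.0601]
force: [-5.6, 0.2, 4.2]
```

```bash
python3 -m handwheel '[[[0,-0.001,0,0],[0,-0.001,0,0]]]'|sed -n '2p;4p'
```

```text
ee_pos: [0.5283, -0.0846, 0.0601]
force: [-8.8, 0.6, 6.9]
```

```bash
python3 -m handwheel '[[[0,0.02,0,0],[0,0.04,0,0],[0,0.04,0,0],[0,0.04,-0.01,0],[0,0,-0.04,0],[0,0,-0.04,0],[0,0,-0.04,0],[0,0,-0.03,0],[0,0,0,0],[0,0,0,0]]]' 0.08 10
python3 - <<'E'
from h import *
m=snap('wrist','w2',None,1.5)
to(.4565,.2117,.15,8.6)
E
```

```text
time_s: 5.95
ee_pos: [0.3832, -0.0709, 0.2255]
eef_rot: [3.133, 0.005, -1.667]
force: [-0.1, -0.0, 0.2]
grip_width: 0.077
turn -1.817 then shift 0.1147 -0.2685 0.0754 now [ 0.3832 -0.0709  0.2254] yaw -95.50 F [ 0.1 -0.5  0.2] g 0.0792 t 6.0 q6 1.39
```

View pics/w2.png

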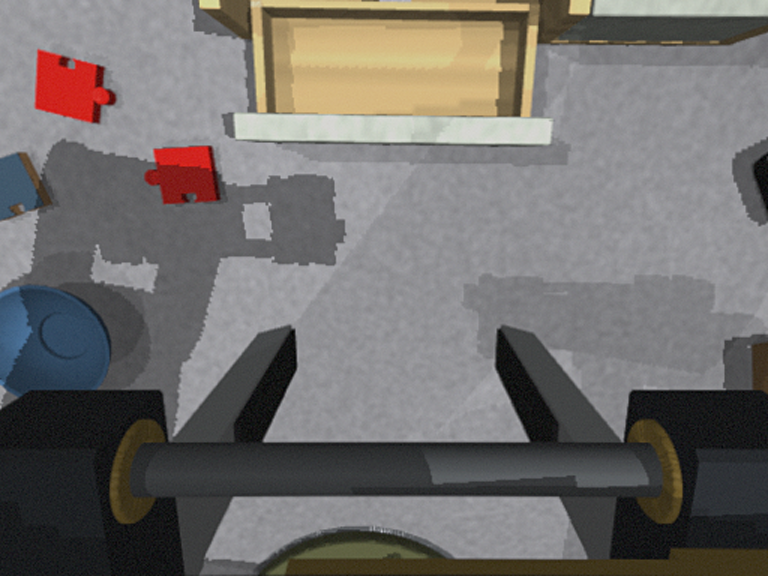

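The drawer has popped out: its tray is open and the front's top edge runs from (236,141) to (551,145). Now on to the piece.

```bash
python3 -m handwheel '[[[0,0,0,-0.149],[0,0,0,-0.149],[0,0,0,-0.149],[0,0,0,-0.149],[0,0,0,-0.149],[0,0,0,-0.149],[0,0,0,-0.149],[0,0,0,-0.149],[0,0,0,-0.149],[0,0,0,-0.149]]]' >/dev/null
python3 -m handwheel '[[[0,0,0,-0.149],[0,0,0,-0.149],[0,0,0,-0.149],[0,0,0,0]]]'
python3 - <<'E'
from h import *
m=imaging.camera_model('wrist')
to(.4565,.2117,.15,8.6)
E
```

```text
time_s: 7.4
ee_pos: [0.3777, -0.0692, 0.2058]
eef_rot: [-3.116, 0.033, 0.291]
force: [-0.9, 1.1, 0.5]
grip_width: 0.0801
turn 0.141 then shift 0.1199 -0.2660 0.0558 now [ 0.3777 -0.0692  0.2058] yaw 16.67 F [-0.9  1.1  0.5] g 0.0801 t 7.4 q6 -0.57
```

```bash
python3 -m handwheel '[[[0.02,-0.043,0,0.07],[0.02,-0.044,0.008,0.07],[0.02,-0.044,0.008,0],[0.02,-0.044,0.01,0],[0.02,-0.044,0.01,0],[0.02,-0.044,0.01,0],[0,0,0,0],[0,0,0,0]]]'
python3 - <<'E'
from h import *
to(.4565,.2117,.15,8.6)
m=snap('wrist','w3',None,1.5); print(m['position'],m['attitude'])
E
```

```text
time_s: 8.2
ee_pos: [0.449, 0.2162, 0.152]
eef_rot: [-3.124, 0.047, 0.101]
force: [-0.4, -0.8, -0.7]
grip_width: 0.0799
turn -0.049 then shift 0.0068 0.0056 0.0020 now [0.449  0.2162 0.152 ] yaw 5.81 F [-0.4 -0.8 -0.7] g 0.0799 t 8.2 q6 0.25
[0.44841737 0.28504535 0.31228463] [-0.23004795  0.04703163  0.10091662]
```

View pics/w3.png

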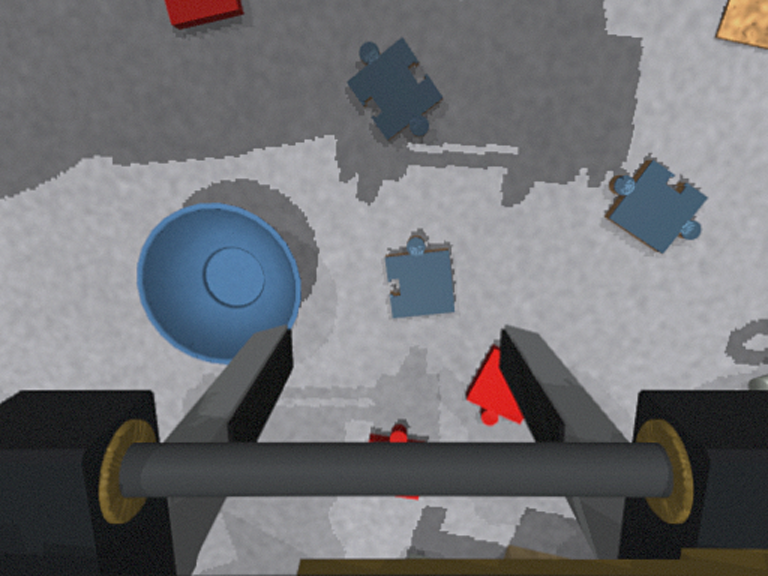

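The piece at (421,281) has its tab at the top, its socket on the left, and straight sides on the right and bottom, so it is the corner piece.

Run:
```python
from h import *
m=imaging.camera_model('wrist')
P=w(m,np.array([(387,251),(452,244),(455,311),(391,318)])/1.5,.010); print(P.round(4)); c=P.mean(0)
d=(P[[0,3]].mean(0)-P[[1,2]].mean(0)); e=(P[:2].mean(0)-P[2:].mean(0)); print(np.linalg.norm(d),np.linalg.norm(e))
a=np.degrees(np.arctan2(-d[1],-d[0])); b=np.degrees(np.arctan2(e[1],e[0]))-90; print(c,a,b)
to(*c[:2],.06,(a+b)/2)
m=imaging.camera_model('wrist');
```

```text
[[0.4341 0.2326 0.01  ]
 [0.4734 0.2412 0.01  ]
 [0.4807 0.199  0.01  ]
 [0.4408 0.1897 0.01  ]]
0.040569220173855176 0.043097197795500114
[0.45724442 0.21562076 0.01      ] 12.752578558650415 9.351543986057692
turn -0.092 then shift 0.0081 0.0018 0.0921 now [0.4489 0.2159 0.1521] yaw 5.79 F [-0.7  0.2  0.1] g 0.0803 t 8.2 q6 0.25
```

```bash
python3 -m handwheel '[[[0.004,0.001,0.02,-0.045],[0.004,0.001,0.025,-0.045],[0,0,0.025,0],[0,0,0.02,0],[0,0,0,0],[0,0,0,0]]]' 0.06
python3 - <<'E'
from h import *
to(.457,.214,.0215,11)
print(ctrl.get_obs()['eef_rot'])
E
```

```text
time_s: 8.85
ee_pos: [0.4535, 0.2097, 0.0612]
eef_rot: [-3.12, 0.042, 0.176]
force: [0.0, 0.2, 0.3]
grip_width: 0.0601
turn -0.016 then shift 0.0042 -0.0036 0.0397 now [0.4535 0.2097 0.0612] yaw 10.09 F [0.  0.2 0.3] g 0.0601 t 8.8 q6 0.15
[-3.12030091  0.04219795  0.17618865]
```

```bash
python3 -m handwheel '[[[0.004,-0.003,0.012,-0.016],[0.001,-0.001,0.012,0],[0,-0.001,0.009,0],[0,0,0.005,0],[0,0,0,0],[0,0,0,0]]]' 0.06
python3 - <<'E'
from h import *
to(.457,.214,.0215,11)
m=snap('wrist','w4',(130,130,430,340),2.6)
E
```

```text
time_s: 9.45
ee_pos: [0.4574, 0.2163, 0.0224]
eef_rot: [-3.119, 0.038, 0.191]
force: [-0.3, -0.3, 0.1]
grip_width: 0.0598
turn -0.001 then shift -0.0008 0.0022 0.0009 now [0.4574 0.2163 0.0224] yaw 10.96 F [-0.3 -0.3  0.1] g 0.0598 t 9.4 q6 0.14
```

View pics/w4.png

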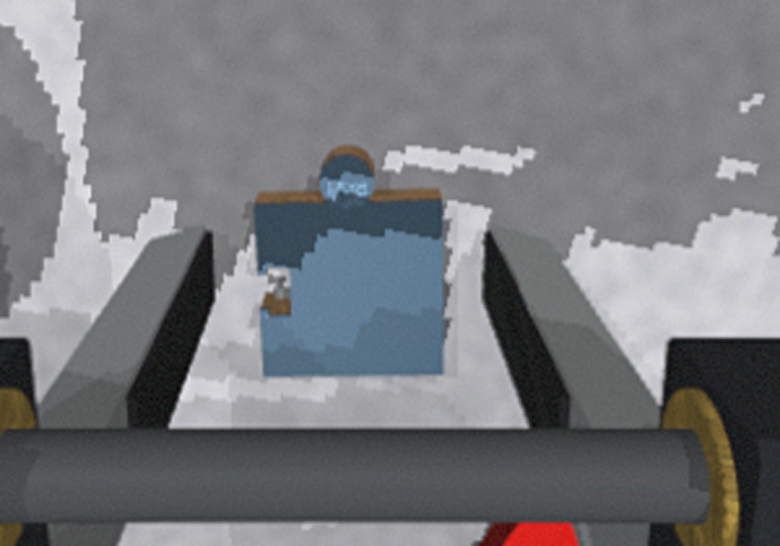

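The jaws straddle the piece squarely, but the pads sit about 3 mm too far toward the tab. I'll shift them and then close.

```bash
python3 -m handwheel '[[[-0.001,0.003,0,0],[0,0.001,0,0],[0,0,0,0]]]' 0.06 
python3 -m handwheel '[[[0,0,0,0],[0,0,0,0],[0,0,0,0],[0,0,0,0],[0,0,0,0],[0,0,0,0]]]' 0.03 12
python3 -m handwheel '[[[0,0,-0.02,0],[0,0,-0.03,0],[0,0,-0.04,0],[0,0,-0.04,0],[0,0,0,0]]]'
```

```text
time_s: 9.8
ee_pos: [0.4575, 0.2119, 0.0232]
eef_rot: [-3.119, 0.037, 0.191]
force: [-0.4, 0.3, 0.2]
grip_width: 0.06
time_s: 10.4
ee_pos: [0.4576, 0.2119, 0.0235]
eef_rot: [-3.119, 0.036, 0.191]
force: [0.3, 0.2, -0.1]
grip_width: 0.0391
time_s: 10.9
ee_pos: [0.4621, 0.2096, 0.157]
eef_rot: [-3.119, 0.04, 0.191]
force: [-0.2, 1.1, -0.8]
grip_width: 0.0395
```

```bash
python3 -m handwheel '[[[0,0,-0.01,0.12],[0,0,-0.01,0.12],[0,0,0,0.12],[0,0,0,0.12],[0,0,0,0.12],[0,0,0,0.12],[0,0,0,0.12],[0,0,0,0.12],[0,0,0,0.12],[0,0,0,0.12]]]'
python3 -m handwheel '[[[0,0,0,0.12],[0,0,0,0.12],[0,0,0,0.12],[0,0,0,0.12],[0,0,0,0.12],[0,0,0,0],[0,0,0,0]]]'
python3 - <<'E'
from h import *
to(.501,-.0825,.16,-95.5)
E
```

```text
time_s: 11.9
ee_pos: [0.4611, 0.2089, 0.1718]
eef_rot: [3.105, 0.035, -1.056]
force: [0.5, -0.1, -0.1]
grip_width: 0.0396
time_s: 12.6
ee_pos: [0.4592, 0.2084, 0.1661]
eef_rot: [3.085, 0.004, -1.68]
force: [-0.8, 0.0, -0.5]
grip_width: 0.0397
turn -0.013 then shift 0.2856 -0.0695 0.0061 now [0.4592 0.2084 0.1661] yaw -96.26 F [-0.8  0.  -0.5] g 0.0397 t 12.6 q6 2.01
```

```bash
python3 -m handwheel '[[[0.04,-0.01,0,-0.013],[0.041,-0.01,0,0],[0.041,-0.01,0,0],[0.041,-0.01,0,0],[0.041,-0.01,0,0],[0.041,-0.01,0,0],[0.041,-0.01,0,0],[0,0,0,0],[0,0,0,0]]]'
python3 - <<'E'
from h import *
to(.501,-.0825,.16,-95.5); print(ctrl.get_obs()['eef_rot'])
m=snap('wrist','w5',None,1.5)
E
```

```text
time_s: 13.5
ee_pos: [0.5046, -0.093, 0.158]
eef_rot: [3.084, 0.007, -1.633]
force: [0.6, 0.7, -0.4]
grip_width: 0.0398
turn 0.034 then shift -0.0101 0.0046 -0.0020 now [ 0.5046 -0.093   0.158 ] yaw -93.56 F [ 0.6  0.7 -0.4] g 0.0398 t 13.5 q6 1.38
[ 3.08399694  0.00690959 -1.63288579]
```

View pics/w5.png

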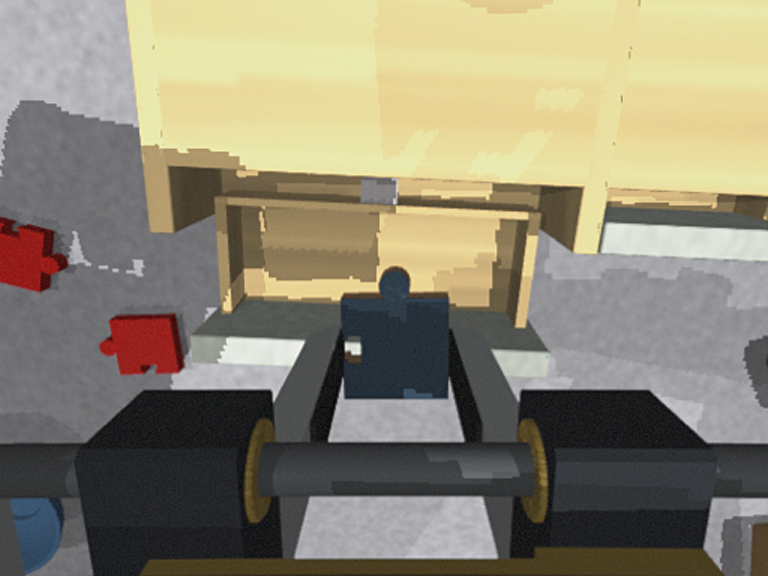

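Run:
```python
from h import *
m=imaging.camera_model('wrist')
print(w(m,np.array([(191,362),(548,376)])/1.5,.076).round(4), 'outer top edge of front')
B=w(m,np.array([(230,200),(538,216)])/1.5,.044).round(4);print(B,'back wall')
s=w(m,np.array([(150,232),(588,253)])/1.5,.078).round(4);print(s,'chest side front')
q=w(m,np.array([(342,295),(447,296),(447,398),(346,398),(395,270)])/1.5,.143).round(4);print(q,'piece if z .143')
```

```text
[[ 0.4716  0.0186  0.076 ]
 [ 0.4524 -0.1698  0.076 ]] outer top edge of front
[[ 0.5512 -0.0047  0.044 ]
 [ 0.5324 -0.1711  0.044 ]] back wall
[[ 0.5424  0.0244  0.078 ]
 [ 0.5192 -0.1865  0.078 ]] chest side front
[[ 0.5266 -0.0744  0.143 ]
 [ 0.524  -0.1124  0.143 ]
 [ 0.4821 -0.1111  0.143 ]
 [ 0.4844 -0.0719  0.143 ]
 [ 0.5349 -0.0942  0.143 ]] piece if z .143
```

```bash
python3 -m handwheel '[[[-0.005,0,0.01,0.036],[-0.005,0,0.02,0],[0,0,0.025,0],[0,0,0.02,0],[0,0,0.015,0],[0,0,0,0],[0,0,0,0]]]'
python3 - <<'E'
from h import *
to(.505,-.0815,.046,-95.6); print(ctrl.get_obs()['eef_rot'])
E
```

```text
time_s: 14.25
ee_pos: [0.5002, -0.0729, 0.0665]
eef_rot: [3.086, 0.005, -1.651]
force: [0.4, -0.5, -0.8]
grip_width: 0.0393
turn 0.018 then shift 0.0081 -0.0056 0.0205 now [ 0.5002 -0.0729  0.0665] yaw -94.60 F [ 0.4 -0.5 -0.8] g 0.0393 t 14.2 q6 1.44
[ 3.08590171  0.0054346  -1.6510197 ]
```

```bash
python3 -m handwheel '[[[0.005,-0.004,0.003,0.018],[0.004,-0.001,0.007,0],[0.001,0,0.007,0],[0,0,0.002,0],[0,0,0,0]]]'
python3 - <<'E'
from h import *
to(.505,-.0815,.0425,-95.6)
m=snap('wrist','w6',(100,90,420,330),2.5)
E
```

```text
time_s: 14.75
ee_pos: [0.5048, -0.0836, 0.0478]
eef_rot: [3.089, 0.004, -1.669]
force: [0.2, -0.0, -0.5]
grip_width: 0.0397
turn -0.000 then shift -0.0021 0.0000 0.0053 now [ 0.5048 -0.0836  0.0478] yaw -95.62 F [ 0.2 -0.  -0.5] g 0.0397 t 14.8 q6 1.44
```

View pics/w6.png

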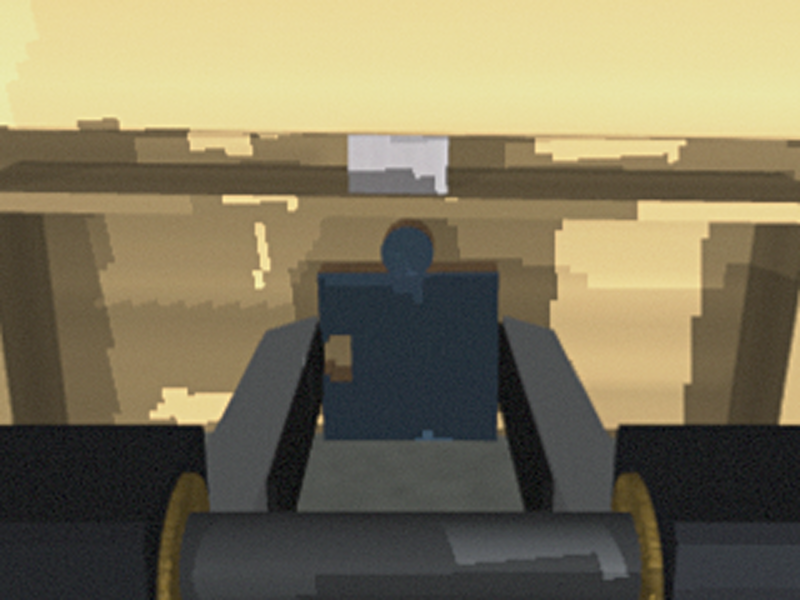

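The piece is inside the tray walls, with the tab clear of the back wall. I'll lower it until it touches.

```bash
python3 -m handwheel '[[[0,-0.001,0.002,0],[0,0,0.002,0],[0,0,0.001,0],[0,0,0,0]]]'
python3 -m handwheel '[[[0,0,0.001,0],[0,0,0.001,0]]]'
```

```text
time_s: 15.2
ee_pos: [0.5058, -0.0837, 0.0431]
eef_rot: [3.09, 0.004, -1.669]
force: [-1.5, -0.3, 1.7]
grip_width: 0.0397
time_s: 15.4
ee_pos: [0.5058, -0.0837, 0.0415]
eef_rot: [3.09, 0.004, -1.669]
force: [-2.4, -0.6, 6.0]
grip_width: 0.0395
```

```bash
python3 -m handwheel '[[[0,0,0,0],[0,0,0,0],[0,0,0,0],[0,0,0,0],[0,0,0,0]]]' 0.06
python3 -m handwheel '[[[0,0,-0.005,0],[0,0,-0.015,0],[0,0,-0.03,0],[0,0,-0.03,0],[0,0,-0.02,0],[0,0.03,0,0],[0,0.03,0,0],[0,0.03,0,0],[0,0,0,0]]]'
python3 - <<'E'
from h import *
m=snap('wrist','w7',(0,0,512,384),1.5)
c=w(m,[(255,0)],.05);print(c)
to(.42,-.075,.06,-95.6); print(ctrl.get_obs()['eef_rot'])
E
```

```text
time_s: 15.9
ee_pos: [0.5059, -0.0836, 0.0412]
eef_rot: [3.091, 0.004, -1.669]
force: [-0.1, -0.4, -0.1]
grip_width: 0.0596
time_s: 16.8
ee_pos: [0.4189, -0.0754, 0.1524]
eef_rot: [3.093, 0.003, -1.668]
force: [0.2, 0.4, -0.2]
grip_width: 0.0603
[[ 0.55423148 -0.0820827   0.05      ]]
turn 0.000 then shift -0.0006 0.0005 0.0926 now [ 0.4204 -0.0756  0.1526] yaw -95.60 F [ 1.  -0.2  0.2] g 0.0598 t 16.9 q6 1.41
[ 3.09380768  0.00330064 -1.66846984]
```

View pics/w7.png

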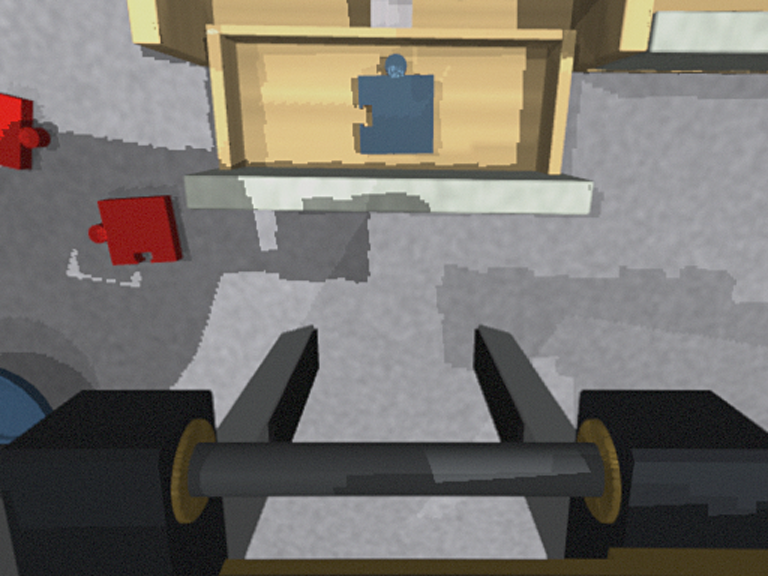

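The piece lies flat in the tray at (397,110). Next I'll close the fingers, go down in front of the drawer and press.

```bash
python3 -m handwheel '[[[0,0,0,0],[0,0,0.02,0],[0,0,0.03,0],[0.002,0,0.03,0],[0.002,0,0.015,0],[0,0,0,0],[0,0,0,0]]]' 0
python3 - <<'E'
from h import *
to(.440,-.0755,.056,-95.6)
E
```

```text
time_s: 17.55
ee_pos: [0.4221, -0.08, 0.0557]
eef_rot: [3.098, 0.003, -1.668]
force: [0.1, 0.1, -0.0]
grip_width: 0.0073
turn 0.000 then shift -0.0062 -0.0174 -0.0003 now [ 0.4221 -0.08    0.0557] yaw -95.58 F [ 0.1  0.1 -0. ] g 0.0073 t 17.6 q6 1.40
```

```bash
python3 -m handwheel '[[[-0.005,-0.004,0,0],[-0.002,-0.004,0,0],[0,-0.004,0,0],[0,-0.004,0,0],[0,-0.004,0,0],[0,-0.003,0,0],[0,-0.003,0,0],[0,-0.003,0,0],[0,-0.003,0,0],[0,-0.003,0,0]]]' 0
python3 -m handwheel '[[[0,-0.004,0,0],[0,-0.004,0,0],[0,-0.004,0,0],[0,-0.004,0,0],[0,-0.004,0,0]]]' 0
```

```text
time_s: 18.55
ee_pos: [0.4621, -0.0761, 0.0572]
eef_rot: [3.101, 0.002, -1.668]
force: [-3.6, -0.1, 1.9]
grip_width: 0.0006
time_s: 19.05
ee_pos: [0.4834, -0.0783, 0.0564]
eef_rot: [3.1, 0.002, -1.668]
force: [-4.4, 0.2, 5.0]
grip_width: 0.0005
```

```bash
python3 -m handwheel '[[[0,-0.004,0,0],[0,-0.004,0,0],[0,-0.004,0,0],[0,-0.004,0,0],[0,-0.004,0,0],[0,-0.004,0,0],[0,-0.003,0,0],[0,-0.002,0,0]]]'
python3 -m handwheel '[[[0,-0.0015,0,0],[0,-0.0015,0,0],[0,-0.0015,0,0]]]'|sed -n '2p;4p'
```

```text
time_s: 19.85
ee_pos: [0.5147, -0.0814, 0.055]
eef_rot: [3.099, 0.002, -1.668]
force: [-4.9, 1.1, 5.6]
grip_width: 0.0004
ee_pos: [0.5197, -0.0819, 0.0548]
force: [-6.2, -0.7, 5.2]
```

```bash
python3 -m handwheel '[[[0,-0.001,0,0],[0,-0.001,0,0]]]'|sed -n '2p;4p'
python3 -c "
from h import *
to(.5283,-.0846,.056,-95.6)"
```

```text
ee_pos: [0.5221, -0.0822, 0.0547]
force: [-5.7, 0.9, 5.5]
turn 0.001 then shift 0.0018 -0.0064 -0.0013 now [ 0.5221 -0.0822  0.0547] yaw -95.56 F [-5.7  0.9  5.5] g 0.0008 t 20.4 q6 1.45
```

```bash
python3 -m handwheel '[[[0,-0.001,0,0],[0,-0.001,0,0],[0,-0.001,0,0]]]'|sed -n '2p;4p'
python3 -m handwheel '[[[0,-0.001,0,0]]]'|sed -n '2p;4p'
```

```text
ee_pos: [0.5256, -0.0826, 0.0547]
force: [-5.9, 0.4, 5.1]
ee_pos: [0.5267, -0.0827, 0.0547]
force: [-5.4, -0.1, 5.8]
```

```bash
python3 -m handwheel '[[[0,-0.001,0,0]]]'|sed -n '2p;4p'
```

```text
ee_pos: [0.5278, -0.0828, 0.0547]
force: [-8.2, -0.5, 6.4]
```

```bash
python3 -m handwheel '[[[0,-0.0005,0,0]]]'|sed -n '2p;4p'
```

```text
ee_pos: [0.5282, -0.0828, 0.0547]
force: [-9.9, -0.1, 8.3]
```

Bottomed out. I'll back off slowly first and check that it holds.

```bash
python3 -m handwheel '[[[0,0.003,0,0],[0,0.003,0,0],[0,0.004,0,0],[0,0.004,0,0],[0,0.004,0,0]]]'|sed -n '2p;4p'
python3 -m handwheel '[[[0,0.02,0,0],[0,0.04,0,0],[0,0.04,0,0],[0,0,-0.03,0],[0,0,-0.04,0],[0,0,-0.04,0],[0,0,0,0],[0,0,0,0]]]'
python3 - <<'E'
from h import *
m=snap('wrist','w8',None,1.0)
Q=np.load('pics/w8.npy'); T=imaging.camera('top')[:,:,::-1]
c=np.zeros((384,800,3),np.uint8); c[:,:512]=Q; t=cv2.resize(T[100:210,235:379],None,fx=2,fy=2); c[:220,512:]=t
s=imaging.camera('side')[:,:,::-1]; s=cv2.resize(s[110:240,150:320],(214,164)); c[220:,512:726]=s
cv2.imwrite('pics/fin.png',c)
E
```

```text
ee_pos: [0.5105, -0.081, 0.0552]
force: [-0.4, -0.3, 1.0]
time_s: 22.25
ee_pos: [0.4087, -0.0708, 0.1718]
eef_rot: [3.098, 0.002, -1.668]
force: [0.6, -1.1, -0.6]
grip_width: 0.0003
```

View pics/fin.png

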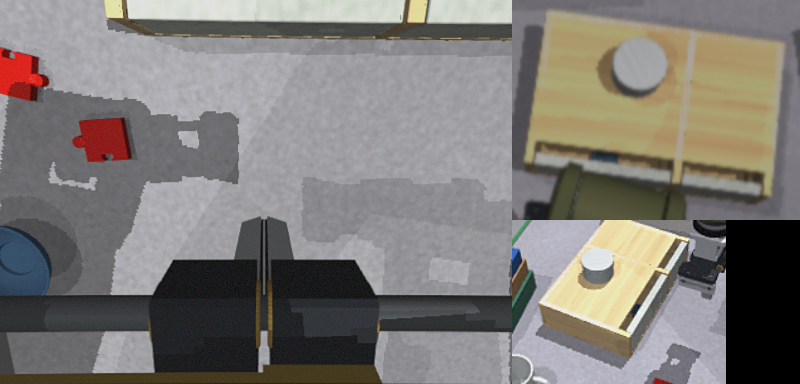

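The final view shows both fronts flush. The blue piece is visible through the slot behind the wide front, at (603,157), and the arm is clear of everything. Handing in.

```bash
python3 -c "
from station import ctrl
print(ctrl.hand_in())"
```

```text
the job is handed in; nothing more can be done
None
```

The corner piece is in the wide drawer, the drawer is shut flush, and I handed the job in at about 22 s of the 64 s allowed. No verdict was reported.

- **Opening:** I pressed the wide front slowly until the force rose from about 5.6 N to 8.8 N. When I backed off, the drawer popped out.
- **Placing:** I gripped the piece across its y sides and lowered it until it touched the tray floor, at about 6 N, before releasing. A picture afterwards showed it lying in the tray, clear of the walls.
- **Closing:** I pressed the drawer in until it met the stop, with a peak reading of 9.9 N along the push, and backed off. It stayed shut.
- **Last checks:** The final wrist, top and side pictures showed both fronts flush and the piece visible through the slot. The narrow drawer was still shut and the arm was touching nothing. I touched nothing else on the table.

Some things were not perfect:
- The tool picked up about 3° of tilt during the fast turns. One edge of the piece may therefore have settled a millimetre or two on release.
- During the presses the wrist also read an upward force of 4 to 8 N, probably friction on the front's face.
- My estimates of the chest's position differed by 4 to 7 mm between pictures, so I set the piece down using a close view of the tray.

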